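# Weigh the mug from the damp box

### The arm

A 6-joint arm with a two-finger parallel gripper is mounted at the origin on a cart in front of the work surface, level with it; the furniture and walls round the work are solid. World frame = base frame: x ahead of the robot, y to its left, z up, the work surface at z = 0. Lengths are in m, angles in rad, forces in N, time in s.
With the tool pointing down it reaches from about 0.35 to 0.775 m from the base axis. Payload 7.3 kg.
Tool frame: the origin (TCP) lies on the centre line of the jaws, within the pads' length; the fingertips stand ahead of it and the grasp point (between the pads) lies 11 mm behind it (arm.tips_ahead is the z of the fingertips in the tool frame, in m); z points along the fingers, y is the direction in which the jaws open and shut (so a half turn about z gives the same grasp; the last joint's range is limited). The gripper opens to 92 mm and grips with 3 to 60 N. Pads are 19 mm wide; open, the fingers measure 130 mm over their backs; the gripper's body (75 mm by 190 mm) begins 47 mm behind the grasp point.
Start: joints at [-1.268, 0.342, 1.524, -0, 1.275, -0.146], TCP at [0.228, -0.473, 0.235] pointing down, gripper open.
Joint ranges: [-2.53, 2.53], [-0.77, 2.02], [0.04, 2.7], [-1, 4.14], [0.28, 2.66], [-3.11, 3.11]. Speed limits (rad/s): [2.57, 2.57, 3.14, 3.14, 3.14, 3.14].

### API

Orientations are given as a rotation vector (axis times angle).
In Python, from bench import arm gives the robot as it stands. The module is installed in compiled form; this text tells all that it offers.
- The arm moves only by the tool move_arm, never from a script. Its argument "motion" is a list of rows, each a list of 7 numbers: the shift along the tool's x, y, z in cm, then the turn, a rotation vector about the tool's x, y, z in rad, then the closure, from 0 (fully open) to 1 (shut). In form: [[tx, ty, tz, ax, ay, az, gripper], ...]. A call has 1 to 12 rows; each row is the pose to reach, as a shift and turn from the pose commanded when the call began, along the tool's axes at that moment; what a row does not reach only later rows make up. A row lasts 1/12 s, in which the tool goes at most 41.7 mm and 7.16 degrees, less where a joint would pass 70% of its speed; a pose out of reach is approached as far as the arm can. A call with a gripper value outside its range is refused whole. The fingers move at their own pace and stop on an object; "force" is the grip in N (left out, the last holds). Time passes only in rows, so rows that repeat a pose let the fingers close. It gives the time, the measured TCP pose, the force and the opening at its end, in the units of the state.
- arm.observe(): the state, without advancing time (a new reading comes with each control period).
- arm.read_camera(name): name is "scene" or "side" or "wrist"; returns the picture (384x512x3 uint8, red, green, blue); there is no depth.
- arm.camera_model(name): a dict with "mtx" (3x3 intrinsics, pixels), "position" and "attitude" of the camera in the world. Camera axes: x right, y up, looking along -z (the intrinsics and any distortion apply to the point x, -y, -z); pixel columns grow to the right and rows downward; lengths in m; the calibration is good to about 2 mm. A picture is of the moment at which its call begins: read the wrist's pose just before it. camera_model takes no time and is no camera call; for the wrist camera it gives the pose at the moment of the call.
- arm.finish_job(): hands the job in, once; it reports no verdict.
The state is a dict: "time": time; "q": joint angles; "joint_vel": joint speeds; "tau": joint torques, N m; "position": TCP position; "orientation": TCP orientation; "ft_force": force on the tool from outside, world axes, zero at the start; "moment": the same for the moment, N m; "grip_width": finger opening in m.
Only numpy, scipy, OpenCV 4.12 (cv2) and the standard library are available. Lean on these libraries where they do the work, as an engineer would, in place of code of your own. Each camera call takes 0.05 s, during which the arm holds its last target. There are 200 camera calls.

### The job

The little unfired mug has been drying slowly in the damp box and is to be weighed. Tip the box lid up by its handle edge until its back edge comes out from under the two keepers, lift it off and lay it flat on the desk, handle up; then take the mug out and stand it upright in the middle of the scale's round pan. Keep the mug upright, set both things down without dropping them, and leave everything else where it is.

Things in the scene. Friction and masses are not known exactly. Their poses are not given: they have to be found in the camera images.
- damp_box: Grey plastic tub, fixed, 168 (x) x 158 (y) mm over its rim, 85 mm high, walls 4 mm. Origin: centre of its underside; x to its back, z up. On the back rim two keepers (hooks 28 mm wide, at y = -45 and +45 mm, tops 103 mm above the desk): their lips reach forward over the last 10 mm of the lid's back edge, 8 mm above the lid's top.
- damp_box_floor (a point): Centre of the tub's inner floor (white plaster), 18 mm above the desk; inside 152 (x) x 142 (y) mm, 67 mm deep.
- lid: Loose teal plastic lid on the tub's rim, 174 (x) x 164 (y) x 5 mm, 0.22 kg. Origin: plate's underside, over the tub's middle (85 mm above the desk when seated); x to its back, z up. Ribs hang 22 mm below it inside the walls, 2 to 3 mm play: a front rib (x = -72 mm) and side ribs (y = -66, +66 mm, x = -72 to +48 mm). Laid on the desk it stands on these ribs, origin 22 mm up.
- lid_handle (a point): Middle of the black round bar of the lid's handle: 12 mm thick, 60 mm clear length along the lid's y, on two legs near the front edge; 55 mm in front of the lid's origin, 37 mm above its underside, 32 mm above the lid's top.
- lid_back (a point): Middle of the lid's back edge, underside, 84 mm behind the lid's origin: the pivot on the rim. Ribs and keepers stop the lid sliding forward or rising level: with this edge as pivot the handle edge must come up 6 to 20 degrees, then the lid can be drawn 20 mm forward out of the keepers and lifted.
- mug: Small brown unfired mug, 52 mm across and 42 mm high, wall about 4 mm, one ear-shaped handle, 0.12 kg; it stands upright on the plaster inside the tub. Origin: underside, at the middle of mug and handle together; z up; the axis of the round body is at y = +10 mm, the handle (8 mm thick) points to the mug's -y and ends 36 mm from the origin.
- mug_centre (a point): Centre of the underside of the mug's round body.
- scale: White flat digital scale, fixed, 225 (x) x 165 (y) mm, body 22 mm high. Origin: centre of its underside, x to its back.
- scale_pan (a point): Centre of the top of the scale's round pan, 141 mm across, 36 mm above the desk, 28 mm behind the scale's origin.
- spray_bottle: Teal spray bottle with a yellow head, 249 mm tall, standing at the back; a bystander.
- loop_tool: Clay loop tool with a red handle, 157 mm long, lying at the far right of the desk; a bystander. The desk between it and the tub or scale, at the right of the work, is clear for the lid.

How it is judged:
On the way, in this order (a step that is already met when the one before it is completed fails the run):
1. the lid is tipped up by its handle edge by more than 0.08 rad, its back edge still under the keepers (angle between lid's own z axis and vertical above 0.08 rad and x of lid_back in the frame of damp_box between 0.072 and 0.095 m and z of lid_back in the frame of damp_box below 0.097 m), for 0.1 s.
2. the lid lies flat on the desk on its ribs, let go, while the mug still stands in the tub (angle between lid's own z axis and vertical below 0.06 rad and height (world z) of lid between 0.015 and 0.028 m and contact force between lid and the fingers below 0.3 N and linear speed of lid below 0.02 m/s and horizontal distance between mug_centre and damp_box below 0.07 m and height (world z) of mug below 0.025 m), for 0.2 s.
At the end, for the whole second after the job is handed in: The mug stands upright (within 0.08 rad) and still on the scale's pan, the centre of its round foot within 25 mm of the pan's centre; the lid lies still and flat (within 0.06 rad) on the desk on its ribs, handle up, its origin 15 to 28 mm above the desk (horizontal distance between mug_centre and scale_pan below 0.025 m and height (world z) of mug_centre between 0.032 and 0.041 m and angle between mug's own z axis and vertical below 0.08 rad and linear speed of each of mug, lid below 0.02 m/s and angle between lid's own z axis and vertical below 0.06 rad and height (world z) of lid between 0.015 and 0.028 m); the robot touches nothing.
It fails at once if the mug is tipped by more than 0.5 rad (angle between mug's own z axis and vertical above 0.5 rad).
It fails at once if the mug is dropped (faster than 0.5 m/s with no finger on it) (linear speed of mug above 0.5 m/s and contact force between mug and the fingers below 0.3 N).
It fails at once if the lid is dropped (faster than 0.6 m/s with no finger on it) (linear speed of lid above 0.6 m/s and contact force between lid and the fingers below 0.3 N).
It fails at once if a bystander is shifted by more than 30 mm (distance of any of spray_bottle, loop_tool from where it was at the start of the episode above 0.03 m).
It also fails if it takes over 64 s, if anything falls off the work surface, if the arm or the gripper's body presses on something with over 40 N, if the wrist force passes 120 N, or if a joint passes its speed limit or range.

## Working session

There is one attempt and no reset: what is moved stays moved. The work goes in short steps, Python scripts to look and compute and a tool call to move; the robot and the scene stay as the last step left them, time stands still between calls to the robot, and variables do not carry over. Pictures are saved under pics/ and viewed, on a budget of 10 in all, crops included, one or two more only if the job needs it, and the job is handed in when it is done.

Besides the shell and the picture viewer there is one more tool, called after "Request:" by a JSON object that holds its "op" and its "data". move_arm: Moves the arm, as the interface text tells. Its arguments: {"type":"object","properties":{"motion":{"type":"array"},"force":{"type":"number"}},"required":["motion"]}

```bash
mkdir -p pics
cat > h.py <<'E'
import numpy as np, cv2
from bench import arm
from scipy.spatial.transform import Rotation as R
def rot(a):
    a=np.array(a,float)
    return a if a.shape==(3,3) else (R.from_rotvec(a).as_matrix() if a.size==3 else R.from_quat(a).as_matrix())
def ray(m,uv,z):
    d=np.linalg.inv(m['mtx'])@[uv[0],uv[1],1]; d=rot(m['attitude'])@(d*[1,-1,-1])
    p=np.array(m['position']); return p+d*(z-p[2])/d[2]
def proj(m,P):
    c=rot(m['attitude']).T@(np.array(P)-m['position']); c=m['mtx']@(c*[1,-1,-1]); return c[:2]/c[2]
def snap(n,f,crop=None,s=1):
    im=arm.read_camera(n)[:,:,::-1]
    if crop: im=im[crop[1]:crop[3],crop[0]:crop[2]]
    cv2.imwrite('pics/'+f,cv2.resize(im,None,fx=s,fy=s,interpolation=cv2.INTER_CUBIC))
E
python3 - <<'E'
from h import *
s=arm.observe();print(s, arm.tips_ahead)
for n in('scene','side','wrist'):print(n,arm.camera_model(n))
a=arm.read_camera('scene');b=arm.read_camera('side')
cv2.imwrite('pics/a.png',cv2.resize(a[:,:,::-1],(800,600),interpolation=2))
cv2.imwrite('pics/b.png',cv2.resize(b[:,:,::-1],(800,600),interpolation=2))
E
```

```text
{'time': 0.0, 'q': array([-1.26804147e+00,  3.42692632e-01,  1.52504037e+00,  5.74114619e-06,
        1.27538132e+00, -1.46016563e-01]), 'joint_vel': array([ 0.00135391,  0.00021615, -0.00086126, -0.00216787, -0.00029697,
        0.00076719]), 'tau': array([-7.55896945e-04, -4.31244206e+01, -2.44226092e+01,  7.15351151e-02,
        5.58750762e-02, -1.20217610e-04]), 'position': array([ 0.22766891, -0.47262156,  0.23405242]), 'orientation': array([-3.06135719e+00, -6.98687771e-01,  1.78442752e-04]), 'ft_force': array([ 0.35835867, -0.37522176,  0.0531137 ]), 'moment': array([ 0.01054596, -0.01658141, -0.00974166]), 'grip_width': 0.09188017660897123} 0.008
scene {'mtx': array([[487.88447222,   0.        , 258.52514812],
       [  0.        , 487.88447222, 183.97724107],
       [  0.        ,   0.        ,   1.        ]]), 'position': array([-0.21958902, -0.86429407,  0.56206326]), 'attitude': array([ 1.03414994, -0.52401628, -0.85689905])}
side {'mtx': array([[408.08957267,   0.        , 263.26921018],
       [  0.        , 408.08957267, 189.32687204],
       [  0.        ,   0.        ,   1.        ]]), 'position': array([ 0.19414326, -1.09827325,  0.54560305]), 'attitude': array([ 1.09798348, -0.24405062, -0.42978957])}
wrist {'mtx': array([[342.98075836,   0.        , 252.36753739],
       [  0.        , 342.98075836, 189.01952646],
       [  0.        ,   0.        ,   1.        ]]), 'position': array([ 0.28964706, -0.44272877,  0.38308457]), 'attitude': array([-0.23370559,  0.1494599 , -1.11434413])}
```

View pics/a.png

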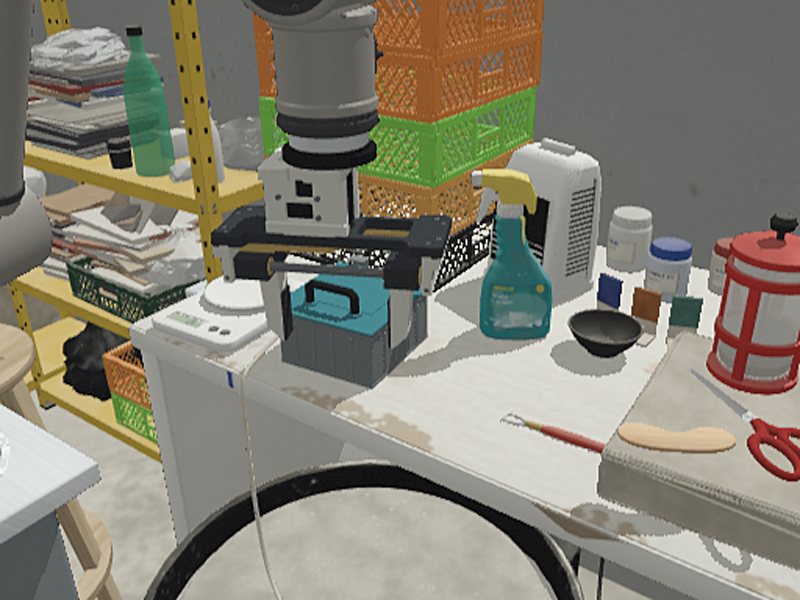

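View pics/b.png

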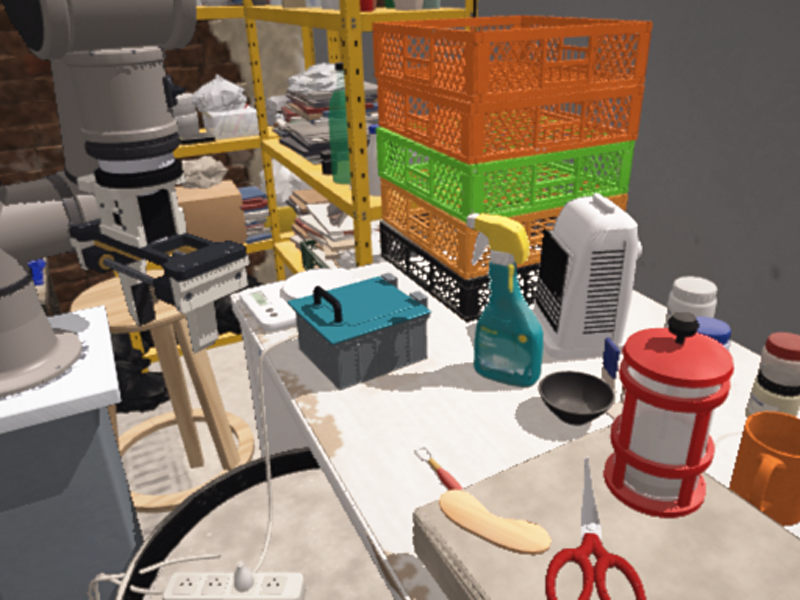

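The scene view shows the lid's handle at about (333,295), partly hidden by the gripper. The side view shows the tub clearly, with the lid corners near (298,307), (345,327), (428,310) and (382,277). The scale is behind it at about (300,290).

Run:
```python
from h import *
snap('side','c.png',(145,160,285,255),5.6)
```

```text
(no output)
```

View pics/c.png

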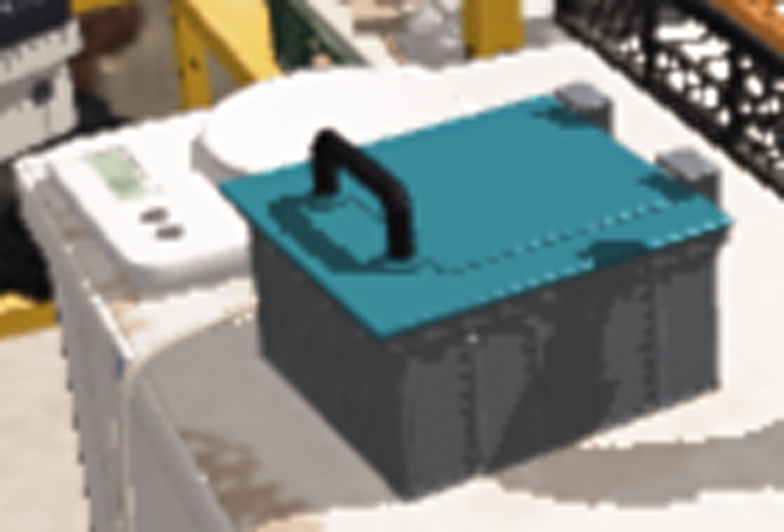

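Run:
```python
from h import *
from scipy.optimize import least_squares
m=arm.camera_model('side')
C=[((-.087,.082,.09),(220,184)),((-.087,-.082,.0895),(383,338)),((.087,-.082,.09),(732,222)),
((-.084,-.079,0),(410,500)),((.084,-.079,0),(718,385)),((-.084,.079,0),(262,355)),
((-.055,.03,.128),(325,135)),((-.055,-.03,.128),(400,192))]
px=lambda q:np.array([145+q[0]/5.6,160+q[1]/5.6])
def W(p,l):
    c,s=np.cos(p[2]),np.sin(p[2]);return [p[0]+c*l[0]-s*l[1],p[1]+s*l[0]+c*l[1],l[2]]
f=lambda p:np.concatenate([proj(m,W(p,l))-px(q) for l,q in C])
r=least_squares(f,[.5,-.3,0],loss='soft_l1');print(r.x,np.round(r.fun.reshape(-1,2) if r.fun.size==16 else r.fun,1)); print(np.round(f(r.x).reshape(-1,2),1))
print('handle',W(r.x,(-.055,0,.122)))
for q in [(197,145),(350,68),(205,125),(240,90)]:print('pan edge',ray(m,px(q),.036))
for uv in [(418,452),(470,490)]:print('tool',ray(m,np.array(uv)/1.5625,.005))
for uv in [(510,375)]:print('bottle',ray(m,np.array(uv)/1.5625,.0))
for uv in [(305,405),(370,520),(415,545),(480,500)]:print('edge',ray(m,np.array(uv)/1.5625,.0))
```

```text
[ 0.51879939 -0.25663489  0.11643077] [[-0.3 -0.2]
 [ 0.6 -0.5]
 [ 2.5 -1.1]
 [-0.8  3. ]
 [ 3.4  1.3]
 [-2.7  0.2]
 [ 0.3 -1.1]
 [-1.6 -2.3]]
[[-0.3 -0.2]
 [ 0.6 -0.5]
 [ 2.5 -1.1]
 [-0.8  3. ]
 [ 3.4  1.3]
 [-2.7  0.2]
 [ 0.3 -1.1]
 [-1.6 -2.3]]
handle [np.float64(0.4641717654042529), np.float64(-0.26302412708755313), 0.122]
pan edge [ 0.45350392 -0.02841098  0.036     ]
pan edge [0.55761007 0.02699687 0.036     ]
pan edge [ 0.46435635 -0.00645507  0.036     ]
pan edge [0.49446844 0.02829643 0.036     ]
tool [ 0.48453984 -0.52039086  0.005     ]
tool [ 0.50747423 -0.61006324  0.005     ]
bottle [ 0.69506022 -0.4224481   0.        ]
edge [ 0.39039331 -0.34613856  0.        ]
edge [ 0.38551833 -0.59298582  0.        ]
edge [ 0.41427573 -0.64873918  0.        ]
edge [ 0.51207983 -0.625069    0.        ]
```

```bash
cat >> h.py <<'E'
def tool(yaw,tilt=0,base=None):
    "tool down, tool y at world angle yaw; tilt about tool x"
    y=np.array([np.cos(yaw),np.sin(yaw),0]);z=np.array([0,0,-1.]);x=np.cross(y,z)
    return np.c_[x,y,z]@R.from_rotvec([tilt,0,0]).as_matrix()
def rel(p,M,s=None):
    s=s or arm.observe();T=rot(s['orientation'])
    return np.round(np.r_[T.T@(np.array(p)-s['position'])*100,R.from_matrix(T.T@M).as_rotvec()],3)
E
python3 - <<'E'
from h import *
print(rel([.45,-.25,.30],tool(.116)))
E
```

```text
[ 2.9691e+01 -1.0432e+01 -6.5610e+00 -1.0000e-03 -1.0000e-03 -1.2380e+00]
```

Request:
{"op": "move_arm", "data": {"motion": [[29.7, -10.4, -6.6, 0, 0, -1.238, 0], [29.7, -10.4, -6.6, 0, 0, -1.238, 0], [29.7, -10.4, -6.6, 0, 0, -1.238, 0], [29.7, -10.4, -6.6, 0, 0, -1.238, 0], [29.7, -10.4, -6.6, 0, 0, -1.238, 0], [29.7, -10.4, -6.6, 0, 0, -1.238, 0], [29.7, -10.4, -6.6, 0, 0, -1.238, 0], [29.7, -10.4, -6.6, 0, 0, -1.238, 0], [29.7, -10.4, -6.6, 0, 0, -1.238, 0], [29.7, -10.4, -6.6, 0, 0, -1.238, 0], [29.7, -10.4, -6.6, 0, 0, -1.238, 0], [29.7, -10.4, -6.6, 0, 0, -1.238, 0]]}}

```text
time: 1.15
position: [0.4502, -0.2503, 0.3004]
orientation: [-2.092, -2.343, 0.0]
ft_force: [-0.7, -0.0, 0.1]
grip_width: 0.0921
```

Run:
```python
from h import *
import pickle
s=arm.observe();m=arm.camera_model('wrist');pickle.dump(m,open('m1.pkl','wb'));print(s['position'],s['orientation'],s['q'],np.abs(s['joint_vel']).max(),m['position'])
snap('wrist','d.png',None,1.5625)
```

```text
[ 0.45019765 -0.25030229  0.3004499 ] [-2.09242172e+00 -2.34262233e+00  1.12857199e-04] [-6.56275830e-01  2.80472556e-01  1.42971105e+00 -3.15125896e-05
  1.43196931e+00 -7.68980911e-01] 0.019628065491413205 [ 0.44133807 -0.18110896  0.44949448]
```

View pics/d.png

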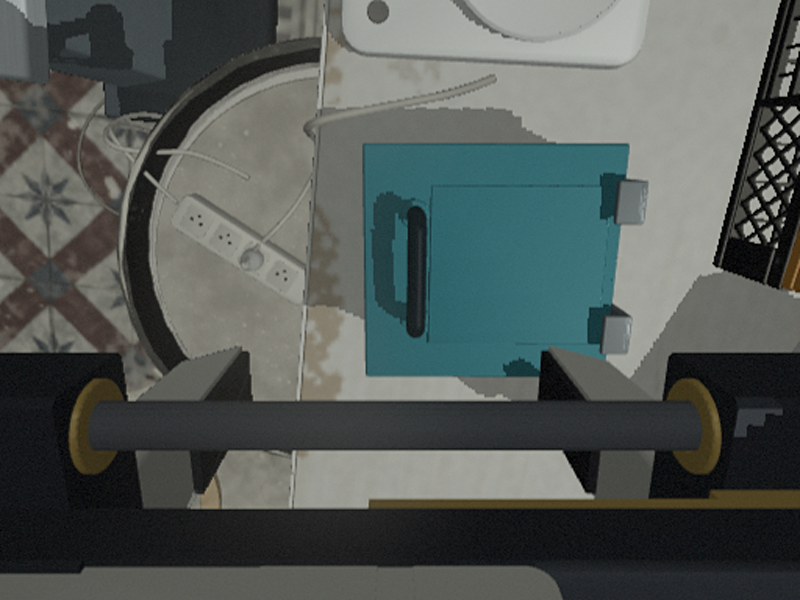

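The wrist view shows the lid's corners at (364,144), (629,144) and (366,376). The handle bar runs from (416,208) to (416,335), the keepers are at the right, and part of the scale pan shows at the top with its arc low point at about (540,40).

Run:
```python
from h import *
import pickle
m=pickle.load(open('m1.pkl','rb'))
k=1/1.5625
for n,uv,z in [('FL',(364,144),.09),('BL',(629,144),.09),('FR',(366,376),.09),('h1',(416,208),.126),('h2',(416,335),.126),('hm',(416,272),.126),('k1',(648,200),.103),('k2',(630,330),.103),
('pan',(455,0),.036),('pan',(482,22),.036),('pan',(540,40),.036),('pan',(600,20),.036),('pan',(618,0),.036),('scFL',(350,45),.022),('scFR',(640,62),.022)]:
    print(n,ray(m,np.array(uv)*k,z))
```

```text
FL [ 0.42111475 -0.17876677  0.09      ]
BL [ 0.59106285 -0.15942349  0.09      ]
FR [ 0.43847616 -0.33946695  0.09      ]
h1 [ 0.45771267 -0.21218842  0.126     ]
h2 [ 0.46763643 -0.29191772  0.126     ]
hm [ 0.46255754 -0.25111301  0.126     ]
k1 [ 0.60548079 -0.19259823  0.103     ]
k2 [ 0.61387122 -0.27970679  0.103     ]
pan [ 0.47149611 -0.07527149  0.036     ]
pan [ 0.49232684 -0.0869349   0.036     ]
pan [ 0.53493531 -0.09377434  0.036     ]
pan [ 0.57441081 -0.07631715  0.036     ]
pan [ 0.58416686 -0.06246596  0.036     ]
scFL [ 0.40019088 -0.10988818  0.022     ]
scFR [ 0.61427997 -0.09718234  0.022     ]
```

Run:
```python
from h import *
print(rel([.4622,-.2545,.111],tool(.113)))
from scipy.optimize import least_squares
P=np.array([[.4715,-.0753],[.4923,-.0869],[.5349,-.0938],[.5744,-.0763],[.5842,-.0625],[.4535,-.0284],[.5576,.027],[.4644,-.0065],[.4945,.0283]])
for Q in(P[:5],P):
  r=least_squares(lambda c:np.hypot(*(Q-c).T)-.0705,[.53,-.03],loss='soft_l1',f_scale=.004);print(r.x,np.round(np.hypot(*(Q-r.x).T)-.0705,4))
```

```text
[-5.3700e-01  1.1660e+00  1.8949e+01 -0.0000e+00 -0.0000e+00 -1.0000e-03]
[ 0.52405563 -0.02532072] [ 0.002  -0.0012 -0.0012  0.0011  0.0002]
[ 0.52484962 -0.02850395] [ 0.0005 -0.0036 -0.0044 -0.0017 -0.0021  0.0008 -0.0061 -0.0062 -0.0061]
```

Request:
{"op": "move_arm", "data": {"motion": [[-0.5, 1.2, 3, 0, 0, 0, 0], [-0.5, 1.2, 6, 0, 0, 0, 0], [-0.5, 1.2, 9, 0, 0, 0, 0], [-0.5, 1.2, 12, 0, 0, 0, 0], [-0.5, 1.2, 15, 0, 0, 0, 0], [-0.5, 1.2, 17, 0, 0, 0, 0], [-0.5, 1.2, 18, 0, 0, 0, 0], [-0.5, 1.2, 18.9, 0, 0, 0, 0], [-0.5, 1.2, 18.9, 0, 0, 0, 0], [-0.5, 1.2, 18.9, 0, 0, 0, 0.5], [-0.5, 1.2, 18.9, 0, 0, 0, 0.6]], "force": 25}}

```text
time: 2.12
position: [0.4635, -0.2546, 0.113]
orientation: [2.088, 2.344, 0.0]
ft_force: [-0.1, 0.1, 0.5]
grip_width: 0.0824
```

Request:
{"op": "move_arm", "data": {"motion": [[0, 0, 0, 0, 0, 0, 0.8], [0, 0, 0, 0, 0, 0, 0.9], [0, 0, 0, 0, 0, 0, 1], [0, 0, 0, 0, 0, 0, 1], [0, 0, 0, 0, 0, 0, 1], [0, 0, 0, 0, 0, 0, 1]], "force": 35}}

```text
time: 2.62
position: [0.4628, -0.2541, 0.1118]
orientation: [2.089, 2.346, -0.0]
ft_force: [0.1, -0.7, 0.5]
grip_width: 0.0432
```

Request:
{"op": "move_arm", "data": {"motion": [[0, 0, 0, 0, 0, 0, 1], [0, 0, 0, 0, 0, 0, 1], [0, 0, 0, 0, 0, 0, 1], [0, 0, 0, 0, 0, 0, 1], [0, 0, 0, 0, 0, 0, 1], [0, 0, 0, 0, 0, 0, 1], [0, 0, 0, 0, 0, 0, 1], [0, 0, 0, 0, 0, 0, 1]], "force": 35}}

```text
time: 3.28
position: [0.4629, -0.2541, 0.1117]
orientation: [2.089, 2.346, 0.0]
ft_force: [0.9, -0.1, -0.0]
grip_width: 0.0105
```

Request:
{"op": "move_arm", "data": {"motion": [[0, 0, 0, 0, 0, 0, 1], [0, 0.07, -0.35, 0.025, 0, 0, 1], [0, 0.15, -0.69, 0.05, 0, 0, 1], [0, 0.24, -1.03, 0.075, 0, 0, 1], [0, 0.34, -1.37, 0.1, 0, 0, 1], [0, 0.45, -1.71, 0.125, 0, 0, 1], [0, 0.56, -2.05, 0.15, 0, 0, 1], [0, 0.56, -2.05, 0.15, 0, 0, 1], [0, 0.56, -2.05, 0.15, 0, 0, 1]], "force": 45}}

```text
time: 4.03
position: [0.4685, -0.2532, 0.1319]
orientation: [-2.019, -2.269, 0.17]
ft_force: [0.6, -0.6, -1.5]
grip_width: 0.0106
```

Run:
```python
from h import *
s=arm.observe();print(s['grip_width'],s['ft_force'],s['moment'])
snap('side','e.png',(145,130,285,255),4.5)
```

```text
0.010634449857268108 [ 0.61242572 -0.55813857 -1.54699753] [-0.00352807 -0.31450159  0.0496071 ]
```

View pics/e.png

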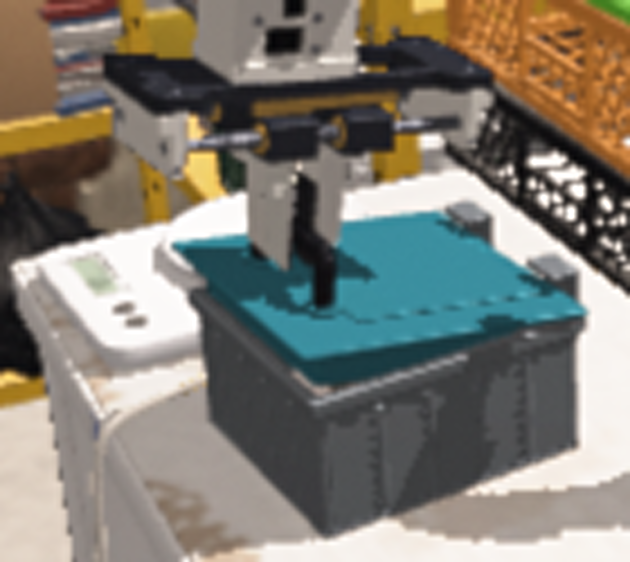

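The lid is tipped evenly, with its back edge still under both keepers at (465,215) and (555,270) and the handle firmly in the jaws. Next I draw it forward and lift.

Request:
{"op": "move_arm", "data": {"motion": [[0, 0.07, -0.35, 0.025, 0, 0, 1], [0, 0.15, -0.69, 0.05, 0, 0, 1], [0, -0.65, -0.57, 0.05, 0, 0, 1], [0, -1.45, -0.45, 0.05, 0, 0, 1], [0, -2.25, -0.33, 0.05, 0, 0, 1], [0, -3.05, -0.21, 0.05, 0, 0, 1], [0, -3.8, -0.2, 0.05, 0, 0, 1], [0, -3.9, -0.8, 0.05, 0, 0, 1], [0, -4.1, -2, 0.05, 0, 0, 1], [0, -4.4, -4, 0.05, 0, 0, 1], [0, -4.7, -6, 0.05, 0, 0, 1], [0, -4.7, -6, 0.05, 0, 0, 1]]}}

```text
time: 5.08
position: [0.4326, -0.2589, 0.2026]
orientation: [-2.001, -2.246, 0.224]
ft_force: [0.9, -0.5, -2.5]
grip_width: 0.0108
```

Run:
```python
from h import *
s=arm.observe();print(s['grip_width'],s['ft_force'],s['moment'],s['position'])
snap('side','f.png',(140,90,400,320),2.6)
print(rel([.455,-.27,.27],tool(.113)))
```

```text
0.010838488306933956 [ 0.91163419 -0.48921631 -2.47798533] [-0.01067343 -0.2664076  -0.05220599] [ 0.43255914 -0.25893414  0.20260451]
[-1.437e+00  7.610e-01 -7.229e+00 -1.960e-01  4.000e-03  3.000e-03]
```

View pics/f.png

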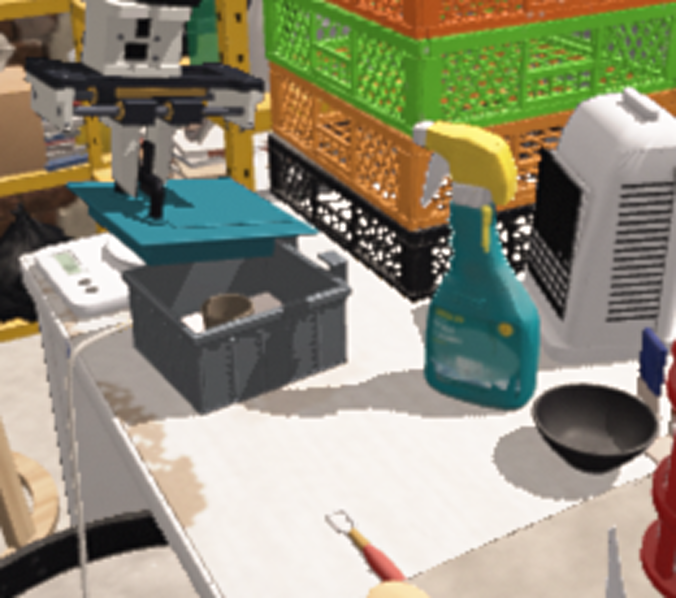

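The lid hangs clear of the tub. The mug is visible inside at about (228,308), the loop tool's tip is at (335,515), and the bottle is clear.

Run:
```python
from h import *
for p in [(.44,-.30,.22),(.445,-.429,.20),(.465,-.429,.13),(.4828,-.429,.085)]: print(rel(p,tool(.113)))
```

```text
[-4.226e+00 -6.400e-02 -1.958e+00 -1.960e-01  4.000e-03  3.000e-03]
[-1.7091e+01 -6.4100e-01  2.4000e-01 -1.9600e-01  4.0000e-03  3.0000e-03]
[-1.7298e+01  2.6720e+00  6.7190e+00 -1.9600e-01  4.0000e-03  3.0000e-03]
[-1.7489e+01  5.2830e+00  1.0789e+01 -1.9600e-01  4.0000e-03  3.0000e-03]
```

Request:
{"op": "move_arm", "data": {"motion": [[-1.5, 0, -0.8, -0.05, 0, 0, 1], [-4.2, 0, -1.9, -0.1, 0, 0, 1], [-7.4, -0.2, -1.4, -0.15, 0, 0, 1], [-10.6, -0.3, -0.9, -0.196, 0.004, 0.003, 1], [-13.8, -0.5, -0.3, -0.196, 0.004, 0.003, 1], [-16.2, -0.6, 0.1, -0.196, 0.004, 0.003, 1], [-17.1, 0.5, 2.4, -0.196, 0.004, 0.003, 1], [-17.2, 1.6, 4.6, -0.196, 0.004, 0.003, 1], [-17.3, 2.7, 6.7, -0.196, 0.004, 0.003, 1], [-17.4, 4, 8.8, -0.196, 0.004, 0.003, 1], [-17.5, 5.3, 10.5, -0.196, 0.004, 0.003, 1], [-17.5, 5.3, 10.8, -0.196, 0.004, 0.003, 1]]}}

```text
time: 6.13
position: [0.4807, -0.4256, 0.0765]
orientation: [-2.083, -2.333, -0.001]
ft_force: [-0.6, 1.3, -2.8]
grip_width: 0.011
```

Run:
```python
from h import *
s=arm.observe();print(s['grip_width'],s['ft_force'],s['moment'],s['position'])
snap('side','g.png',(150,130,410,325),3)
print(rel([.4828,-.429,.0487],tool(.113)))
```

```text
0.011044803374942335 [-0.5992048   1.34789545 -2.78421645] [-0.01029342  0.09106833 -0.04471527] [ 0.48073081 -0.42557808  0.07645342]
[-0.344  0.245  2.916 -0.008 -0.01   0.   ]
```

View pics/g.png

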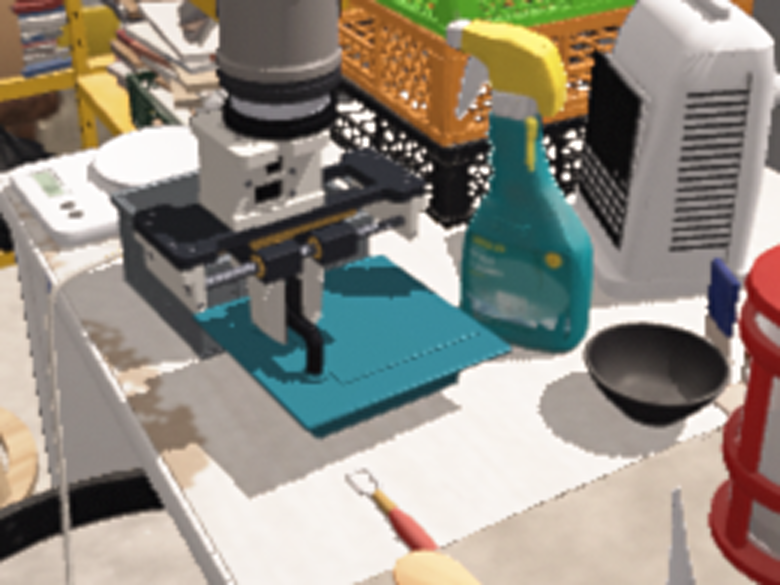

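The lid is roughly level above clear desk, between the tub and the loop tool tip at (360,480), and just short of the bottle. I'll lower it in stages.

Request:
{"op": "move_arm", "data": {"motion": [[0, 0, 0, 0, 0, 0, 1], [-0.1, 0, 0.5, 0, -0.01, 0, 1], [-0.2, 0, 1, 0, -0.01, 0, 1], [-0.3, 0, 1.5, 0, -0.01, 0, 1], [-0.3, 0, 1.8, 0, -0.01, 0, 1], [-0.3, 0, 1.8, 0, -0.01, 0, 1], [-0.3, 0, 1.8, 0, -0.01, 0, 1]]}}

```text
time: 6.77
position: [0.4818, -0.431, 0.0641]
orientation: [2.092, 2.341, -0.011]
ft_force: [0.5, -0.3, -2.1]
grip_width: 0.0102
```

Request:
{"op": "move_arm", "data": {"motion": [[0, 0, 0.4, 0, 0, 0, 1], [0, 0, 0.8, 0, 0, 0, 1], [0, 0, 1.1, 0, 0, 0, 1], [0, 0, 1.3, 0, 0, 0, 1], [0, 0, 1.4, 0, 0, 0, 1], [0, 0, 1.5, 0, 0, 0, 1], [0, 0, 1.5, 0, 0, 0, 1], [0, 0, 1.5, 0, 0, 0, 1]]}}

```text
time: 7.43
position: [0.4819, -0.4311, 0.0493]
orientation: [2.091, 2.341, -0.011]
ft_force: [-0.4, 0.1, -1.4]
grip_width: 0.0105
```

Request:
{"op": "move_arm", "data": {"motion": [[0, 0, 0.1, 0, 0, 0, 1], [0, 0, 0.1, 0, 0, 0, 1], [0, 0, 0.1, 0, 0, 0, 1]]}}

```text
time: 7.68
position: [0.482, -0.4313, 0.0487]
orientation: [2.091, 2.341, -0.012]
ft_force: [-1.2, 0.4, 2.5]
grip_width: 0.0107
```

Request:
{"op": "move_arm", "data": {"motion": [[0, 0, -0.03, 0, 0, 0, 0.8], [0, 0, -0.05, 0, 0, 0, 0.6], [0, 0, -0.05, 0, 0, 0, 0.4], [0, 0, -0.05, 0, 0, 0, 0.4], [0, 0, -0.05, 0, 0, 0, 0.4], [0, 0, -0.05, 0, 0, 0, 0.4], [0, 0, -0.05, 0, 0, 0, 0.4], [0, 0, -0.05, 0, 0, 0, 0.4], [0, 0, -0.05, 0, 0, 0, 0.4], [0, 0, -0.05, 0, 0, 0, 0.4]]}}

```text
time: 8.52
position: [0.4819, -0.4311, 0.0487]
orientation: [2.091, 2.341, -0.011]
ft_force: [0.7, 0.0, 0.6]
grip_width: 0.055
```

Request:
{"op": "move_arm", "data": {"motion": [[0, 0, -2, 0, 0, 0, 0.4], [0, 0, -5, 0, 0, 0, 0.3], [0, 0, -9, 0, 0, 0, 0.2], [0, 0, -13, 0, 0, 0, 0], [2, 0, -17, 0, 0, 0, 0], [5, 0, -21, 0, 0, 0, 0], [9, 0, -24, 0, 0, 0, 0], [13, 0, -25, 0, 0, 0, 0], [16.5, 0, -25, 0, 0, 0, 0], [16.5, 0, -25, 0, 0, 0, 0], [16.5, 0, -25, 0, 0, 0, 0]]}}

```text
time: 9.43
position: [0.4642, -0.2629, 0.2991]
orientation: [2.086, 2.343, -0.011]
ft_force: [-0.4, -1.1, 0.5]
grip_width: 0.0919
```

Run:
```python
from h import *
import pickle
s=arm.observe();m=arm.camera_model('wrist');pickle.dump(m,open('m2.pkl','wb'));print(s['position'],s['orientation'],s['q'],np.abs(s['joint_vel']).max(),m['position'])
snap('wrist','i.png',None,1.5625)
```

```text
[ 0.46415832 -0.26289583  0.29912588] [ 2.08633848  2.34327538 -0.01058028] [-0.65493325  0.31471867  1.38533053 -0.00708621  1.4379461  -0.76988611] 0.06026641866143692 [ 0.45521406 -0.19254056  0.44763985]
```

View pics/i.png

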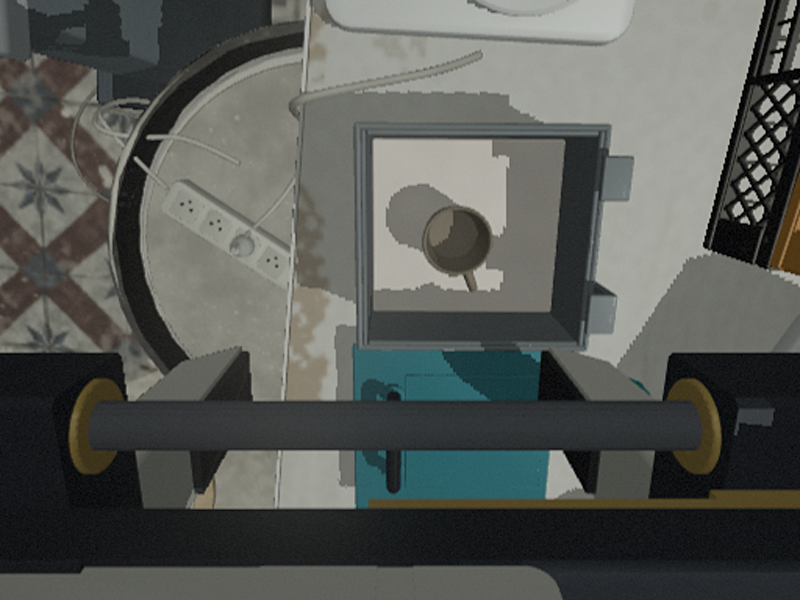

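The tub is open, with the mug body's rim circle centred at (457,240) and about 69 px across. Its handle points to (473,290), and the lid lies flat on the desk at the lower middle.

Run:
```python
from h import *
import pickle
m=pickle.load(open('m2.pkl','rb'));k=1/1.5625
g=lambda uv,z:ray(m,np.array(uv)*k,z)[:2]
c=np.mean([g(u,.06) for u in[(423,240),(492,240),(457,207),(457,274)]],0)
h=g((473,288),.04)
T={n:g(u,.085) for n,u in dict(FL=(356,125),BL=(610,125),FR=(360,346),BR=(586,347)).items()}
ctr=(T['FL']+T['BR'])/2;c2=(T['BL']+T['FR'])/2
print(c,[np.round(g(u,.06),4) for u in[(423,240),(492,240),(457,207),(457,274)]],'hdl',h,np.degrees(np.arctan2(*(h-c)[::-1])),T,ctr,c2)
e=np.array([np.cos(.113),np.sin(.113)]);f=np.array([-e[1],e[0]]);o=np.array([.5167,-.2504])
print('mug in tub',(c-o)@e,(c-o)@f)
for u in[(602,155),(634,157),(630,200),(604,201),(590,283),(617,285),(614,333),(588,332)]:
    q=g(u,.103)-o;print('keeper',q@e,q@f)
q=g((394,445),.06)-o;print('lidhandle',q@e,q@f)
```

```text
[ 0.50750416 -0.25274425] [array([ 0.4826, -0.2553]), array([ 0.5326, -0.2494]), array([ 0.5038, -0.2287]), array([ 0.511 , -0.2776])] hdl [ 0.52804293 -0.29166401] -62.178445715102846 {'FL': array([ 0.42816042, -0.18201746]), 'BL': array([ 0.5908409 , -0.16300094]), 'FR': array([ 0.44580501, -0.33299066]), 'BR': array([ 0.60767922, -0.31466899])} [ 0.51791982 -0.24834322] [ 0.51832295 -0.2479958 ]
mug in tub -0.009401532911235832 -0.0012923793202955364
keeper 0.0736715903519771 0.05998939584231109
keeper 0.09368876344585182 0.05885563683757471
keeper 0.09439761451095388 0.032403772525462865
keeper 0.07796414362869047 0.03171435804761178
keeper 0.07449417667113978 -0.02204626700406308
keeper 0.09251778732904993 -0.023339832689741897
keeper 0.0943298883393716 -0.05701413397509747
keeper 0.07659939042739128 -0.05637209852948267
lidhandle -0.05499816647522472 -0.16932338989208567
```

Run:
```python
from h import *
print(rel([.5075,-.2527,.16],tool(1.16)))
```

```text
[ 8.0300e-01  4.4730e+00  1.3816e+01 -7.0000e-03  5.0000e-03 -1.0450e+00]
```

Request:
{"op": "move_arm", "data": {"motion": [[0.8, 4.5, 5, -0.007, 0.005, -0.12, 0], [0.8, 4.5, 8, -0.007, 0.005, -0.24, 0], [0.8, 4.5, 11, -0.007, 0.005, -0.36, 0], [0.8, 4.5, 13.8, -0.007, 0.005, -0.48, 0.15], [0.8, 4.5, 13.8, -0.007, 0.005, -0.6, 0.15], [0.8, 4.5, 13.8, -0.007, 0.005, -0.72, 0.15], [0.8, 4.5, 13.8, -0.007, 0.005, -0.84, 0.15], [0.8, 4.5, 13.8, -0.007, 0.005, -0.96, 0.15], [0.8, 4.5, 13.8, -0.007, 0.005, -1.045, 0.15], [0.8, 4.5, 13.8, -0.007, 0.005, -1.045, 0.15], [0.8, 4.5, 13.8, -0.007, 0.005, -1.045, 0.15], [0.8, 4.5, 13.8, -0.007, 0.005, -1.045, 0.15]], "force": 12}}

```text
time: 10.48
position: [0.5073, -0.2542, 0.1587]
orientation: [-0.649, -3.072, -0.002]
ft_force: [-0.3, 0.0, 0.5]
grip_width: 0.0779
```

Run:
```python
from h import *
import pickle
s=arm.observe();m=arm.camera_model('wrist');pickle.dump(m,open('m3.pkl','wb'));print(s['position'],s['orientation'],s['q'])
snap('wrist','j.png',None,1.5625)
print(rel([.5075,-.2527,.039],tool(1.16)))
for z in (.06,):print(proj(m,[.5075,-.2527,z])*1.5625, proj(m,s['position'])*1.5625)
```

```text
[ 0.50730498 -0.25418402  0.15868673] [-6.49370501e-01 -3.07191935e+00 -1.54474725e-03] [-5.99665174e-01  4.88558647e-01  1.51408625e+00  2.50336705e-04
  1.14097596e+00 -1.75392140e+00]
[ 1.8000e-02  1.1200e-01  1.1991e+01  1.0000e-03 -2.0000e-03 -5.0000e-03]
[398.16037816 303.10836925] [396.00467397 393.07975616]
```

View pics/j.png

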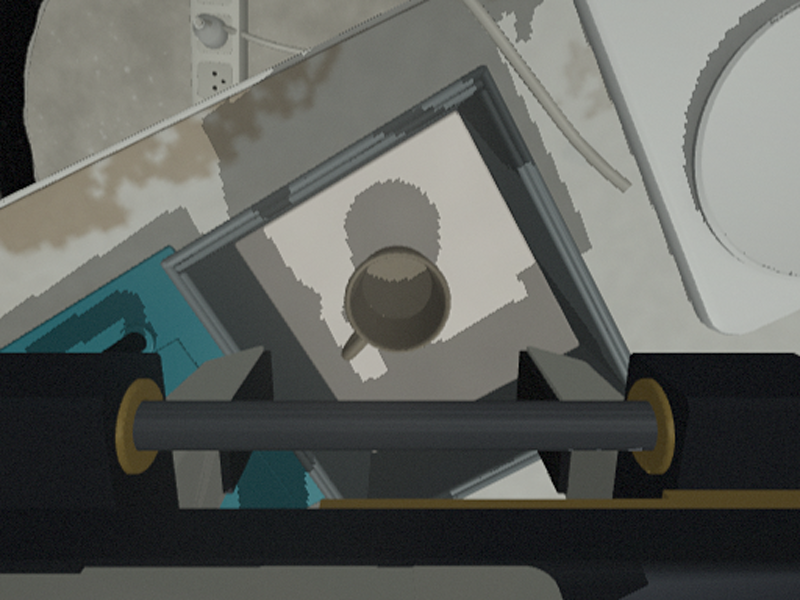

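The mug's rim is centred at (398,298), 5 px above the prediction, so I add about 2 mm in tool x. Its handle tip at (348,352) is clear of the left finger.

Request:
{"op": "move_arm", "data": {"motion": [[0.2, 0.1, 2.5, 0, 0, 0, 0.15], [0.2, 0.1, 5, 0, 0, 0, 0.15], [0.2, 0.1, 7, 0, 0, 0, 0.15], [0.2, 0.1, 9, 0, 0, 0, 0.15], [0.2, 0.1, 10.5, 0, 0, 0, 0.15], [0.2, 0.1, 11.5, 0, 0, 0, 0.15], [0.2, 0.1, 12, 0, 0, 0, 0.15], [0.2, 0.1, 12, 0, 0, 0, 0.15], [0.2, 0.1, 12, 0, 0, 0, 0.15]], "force": 12}}

```text
time: 11.28
position: [0.5063, -0.2518, 0.0399]
orientation: [-0.645, -3.075, -0.001]
ft_force: [0.5, -0.2, 0.1]
grip_width: 0.0783
```

Request:
{"op": "move_arm", "data": {"motion": [[0, 0, 0, 0, 0, 0, 0.25], [0, 0, 0, 0, 0, 0, 0.3], [0, 0, 0, 0, 0, 0, 0.35], [0, 0, 0, 0, 0, 0, 0.4], [0, 0, 0, 0, 0, 0, 0.45], [0, 0, 0, 0, 0, 0, 0.5], [0, 0, 0, 0, 0, 0, 0.6], [0, 0, 0, 0, 0, 0, 0.6]], "force": 12}}

```text
time: 11.95
position: [0.5061, -0.2516, 0.0397]
orientation: [-0.644, -3.074, -0.001]
ft_force: [-0.4, -0.0, 2.9]
grip_width: 0.0502
```

Run:
```python
from h import *
import pickle
from scipy.optimize import least_squares
m=pickle.load(open('m3.pkl','rb'));k=1/1.5625
P=np.array([ray(m,np.array(u)*k,.036)[:2] for u in[(695,150),(705,205),(745,253),(795,275),(703,108),(745,47),(798,4)]])
r=least_squares(lambda c:np.hypot(*(P-c).T)-.0705,[.53,-.03],loss='soft_l1',f_scale=.003);print(r.x,np.round(np.hypot(*(P-r.x).T)-.0705,4))
s=arm.observe();print(s['position'],s['grip_width'])
print(rel([.508,-.253,.16],tool(1.16)),rel([.525,-.027,.12],tool(1.16)))
```

```text
[ 0.52521846 -0.02284907] [ 0.0016  0.0003 -0.0018 -0.0013  0.0017 -0.0017 -0.0023]
[ 0.50607252 -0.25161309  0.0397222 ] 0.050186778124330624
[-2.2500e-01 -4.4000e-02 -1.2028e+01  0.0000e+00 -1.0000e-03 -2.0000e-03] [ 7.2880e+00  2.1336e+01 -8.0140e+00  0.0000e+00 -1.0000e-03 -2.0000e-03]
```

Request:
{"op": "move_arm", "data": {"motion": [[0, 0, 0, 0, 0, 0, 0.65], [0, 0, -0.5, 0, 0, 0, 0.65], [0, 0, -1.5, 0, 0, 0, 0.65], [0, 0, -3, 0, 0, 0, 0.65], [0, 0, -5, 0, 0, 0, 0.65], [0, 0, -7.5, 0, 0, 0, 0.65], [0, 0, -10, 0, 0, 0, 0.65], [0, 0, -12, 0, 0, 0, 0.65], [0, 0, -12, 0, 0, 0, 0.65], [0, 0, -12, 0, 0, 0, 0.65]], "force": 15}}

```text
time: 12.78
position: [0.5064, -0.2518, 0.1606]
orientation: [0.644, 3.073, -0.0]
ft_force: [-0.5, 0.3, -2.0]
grip_width: 0.0499
```

Run:
```python
from h import *
s=arm.observe();print(s['position'],s['grip_width'],s['ft_force'])
print(rel([.525,-.025,.11],tool(1.16)))
```

```text
[ 0.50641261 -0.25181264  0.16062671] 0.04986966802414034 [-0.53042576  0.34112615 -1.96053466]
[ 7.4100e+00  2.1519e+01  5.0550e+00  0.0000e+00  2.0000e-03 -2.0000e-03]
```

Request:
{"op": "move_arm", "data": {"motion": [[0.4, 1.2, 0, 0, 0, 0, 0.65], [1.2, 3.6, 0, 0, 0, 0, 0.65], [2.2, 6.4, 0, 0, 0, 0, 0.65], [3.3, 9.5, 0, 0, 0, 0, 0.65], [4.4, 12.6, 0, 0, 0, 0, 0.65], [5.4, 15.7, 0.5, 0, 0, 0, 0.65], [6.3, 18.3, 1.5, 0, 0, 0, 0.65], [7, 20.2, 3, 0, 0, 0, 0.65], [7.3, 21.2, 4.8, 0, 0, 0, 0.65], [7.4, 21.5, 6.5, 0, 0, 0, 0.65], [7.4, 21.5, 7.8, 0, 0, 0, 0.65], [7.4, 21.5, 8.5, 0, 0, 0, 0.65]]}}

```text
time: 13.78
position: [0.5222, -0.0232, 0.0716]
orientation: [-0.641, -3.068, -0.001]
ft_force: [-0.9, -0.1, -0.2]
grip_width: 0.0501
```

Request:
{"op": "move_arm", "data": {"motion": [[0, 0, 0, 0, 0, 0, 0.65], [0, 0, 0, 0, 0, 0, 0.65], [0, 0, 0, 0, 0, 0, 0.65]]}}

```text
time: 14.03
position: [0.5247, -0.025, 0.075]
orientation: [-0.645, -3.074, -0.001]
ft_force: [-0.0, -0.1, -0.3]
grip_width: 0.0497
```

Run:
```python
from h import *
import pickle
s=arm.observe();print(s['position'],s['grip_width'],s['ft_force'])
print(rel([.525,-.025,.0577],tool(1.16)))
m=arm.camera_model('wrist');pickle.dump(m,open('m4.pkl','wb'))
a=arm.read_camera('wrist');b=arm.read_camera('scene')[150:270,80:260]
cv2.imwrite('pics/k.png',np.vstack([cv2.resize(a,(512,384)),cv2.resize(b,(512,216),interpolation=2)])[:,:,::-1])
```

```text
[ 0.52474954 -0.0249734   0.0750131 ] 0.04969564494630787 [-0.01189567 -0.13439169 -0.30838187]
[-2.500e-02  6.000e-03  1.731e+00  1.000e-03 -1.000e-03 -3.000e-03]
```

View pics/k.png

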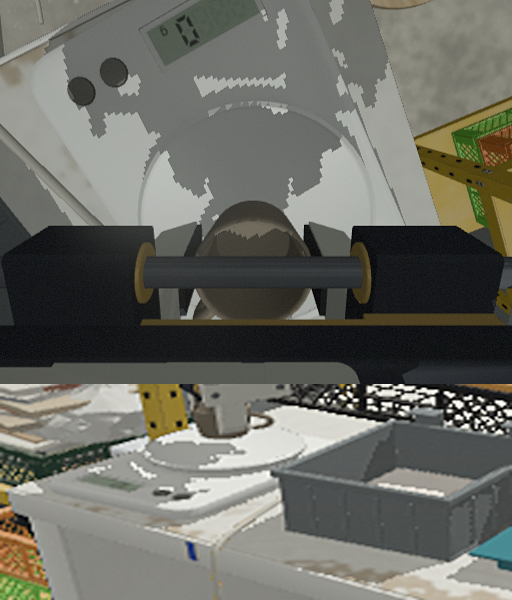

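The mug is held upright over the pan. In the wrist view the pan's edge runs from (139,210) over (255,105) to (374,212).

Run:
```python
from h import *
import pickle
from scipy.optimize import least_squares
m=pickle.load(open('m4.pkl','rb'))
P=np.array([ray(m,u,.036)[:2] for u in[(139,205),(374,208),(255,105),(185,130),(330,132)]])
r=least_squares(lambda c:np.hypot(*(P-c).T)-.0705,[.53,-.03]);print(r.x,np.round(np.hypot(*(P-r.x).T)-.0705,4))
```

```text
[ 0.53015771 -0.02546414] [-0.0013 -0.0011  0.0012 -0.0003 -0.0005]
```

Request:
{"op": "move_arm", "data": {"motion": [[0, 0, 0.4, 0, 0, 0, 0.65], [0, 0, 0.8, 0, 0, 0, 0.65], [0, 0, 1.1, 0, 0, 0, 0.65], [0, 0, 1.3, 0, 0, 0, 0.65], [0, 0, 1.45, 0, 0, 0, 0.65], [0, 0, 1.6, 0, 0, 0, 0.65], [0, 0, 1.6, 0, 0, 0, 0.65], [0, 0, 1.6, 0, 0, 0, 0.65]]}}

```text
time: 14.8
position: [0.5245, -0.0249, 0.0586]
orientation: [-0.644, -3.074, -0.001]
ft_force: [0.5, -0.8, -1.1]
grip_width: 0.0502
```

Request:
{"op": "move_arm", "data": {"motion": [[0, 0, 0.05, 0, 0, 0, 0.65], [0, 0, 0.1, 0, 0, 0, 0.65], [0, 0, 0.15, 0, 0, 0, 0.65], [0, 0, 0.15, 0, 0, 0, 0.65], [0, 0, 0.15, 0, 0, 0, 0.65]]}}

```text
time: 15.22
position: [0.5246, -0.0249, 0.0572]
orientation: [-0.644, -3.074, -0.001]
ft_force: [0.0, 0.5, -0.3]
grip_width: 0.0499
```

Request:
{"op": "move_arm", "data": {"motion": [[0, 0, 0.05, 0, 0, 0, 0.65], [0, 0, 0.1, 0, 0, 0, 0.65], [0, 0, 0.1, 0, 0, 0, 0.65], [0, 0, 0.1, 0, 0, 0, 0.65]]}}

```text
time: 15.55
position: [0.5247, -0.0249, 0.0571]
orientation: [-0.644, -3.075, -0.001]
ft_force: [-3.7, 1.1, 8.3]
grip_width: 0.0499
```

Request:
{"op": "move_arm", "data": {"motion": [[0, 0, -0.08, 0, 0, 0, 0.65], [0, 0, -0.08, 0, 0, 0, 0.65], [0, 0, -0.08, 0, 0, 0, 0.4], [0, 0, -0.08, 0, 0, 0, 0.35], [0, 0, -0.08, 0, 0, 0, 0.3], [0, 0, -0.08, 0, 0, 0, 0.2], [0, 0, -0.08, 0, 0, 0, 0.1], [0, 0, -0.08, 0, 0, 0, 0.1], [0, 0, -0.08, 0, 0, 0, 0.1], [0, 0, -0.08, 0, 0, 0, 0.1], [0, 0, -0.08, 0, 0, 0, 0.1]]}}

```text
time: 16.47
position: [0.5245, -0.0249, 0.0569]
orientation: [-0.644, -3.074, -0.001]
ft_force: [0.4, -0.1, 0.6]
grip_width: 0.0824
```

Request:
{"op": "move_arm", "data": {"motion": [[0, 0, -0.5, 0, 0, 0, 0.1], [0, 0, -2, 0, 0, 0, 0.1], [0, 0, -4, 0, 0, 0, 0.1], [0, 0, -7, 0, 0, 0, 0.1], [0, 0, -10, 0, 0, 0, 0.1], [0, 0, -13, 0, 0, 0, 0.1], [0, 0, -16, 0, 0, 0, 0.1], [0, 0, -16, 0, 0, 0, 0.1], [0, 0, -16, 0, 0, 0, 0.1]]}}

```text
time: 17.22
position: [0.5254, -0.0252, 0.219]
orientation: [0.644, 3.071, 0.001]
ft_force: [1.2, 0.2, -1.6]
grip_width: 0.0828
```

Run:
```python
from h import *
import pickle
s=arm.observe();print(s['position'],s['grip_width'],s['ft_force'])
m=arm.camera_model('wrist');pickle.dump(m,open('m5.pkl','wb'))
a=arm.read_camera('wrist');b=arm.read_camera('side')[150:310,130:360]
cv2.imwrite('pics/l.png',np.vstack([cv2.resize(a,(400,300)),cv2.resize(b,(400,278),interpolation=2)])[:,:,::-1])
```

```text
[ 0.52540273 -0.02517474  0.21895096] 0.08275496637408777 [ 1.22833546  0.24408315 -1.60363693]
```

View pics/l.png

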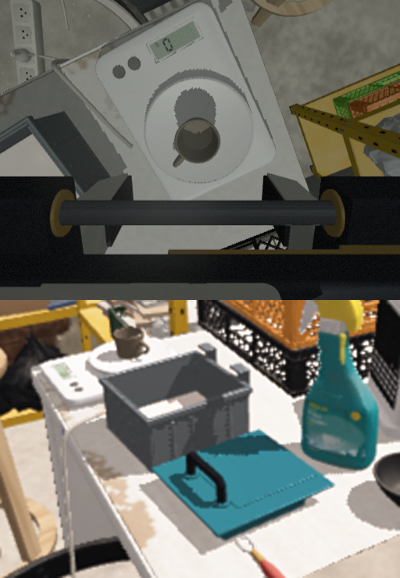

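The mug stands upright on the pan, with its rim at (198,142) and the pan spanning (145–254, 76–184). The lid lies flat on the desk with its handle up. One numeric check before handing in.

Run:
```python
from h import *
import pickle
m=pickle.load(open('m5.pkl','rb'));k=1.28
mug=ray(m,np.array((198,142))*k,.078)[:2]
pan=np.mean([ray(m,np.array(u)*k,.036)[:2] for u in[(145,130),(254,130),(200,76),(200,184)]],0)
d=np.hypot(*(mug-pan));print(mug,pan,d)
if d<.018: print(arm.finish_job(), arm.observe()['time'])
```

```text
[ 0.52677361 -0.02501905] [ 0.52480481 -0.02150269] 0.00403000224181699
the job is handed in; nothing more can be done
the job is handed in; nothing more can be done
```

The job is handed in. The lid is lying flat on the desk and the mug is standing on the scale's pan. It took a little over 17 s of the 64 s allowed, and the hand-in gave no verdict.

- **Lid:** I tipped it about 0.15 rad by the handle with its back edge still under both keepers, as the side picture showed. I raised it to about 0.2 rad, drew it forward and lifted it off. It then went down on the desk between the tub and the loop tool and was let go, with the mug still in the tub. The last picture shows it flat, handle up.
- **Mug:** I gripped it across the body, clear of its handle, and set it upright on the pan. It met the pan with about 8 N, and I eased off before opening the fingers. In the last picture its centre is about 4 mm from the pan's centre (limit 25 mm), and the gripper is about 15 cm above it.

**Checks that disagreed:**
- My estimates of the pan's centre varied by about 6 mm between views.
- The first fit of the tub from the side camera missed some corners by up to 3 px, so I used the wrist camera for positions.
- I judged the lid's flatness, the mug's uprightness and the bystanders (spray bottle and loop tool) by eye only.
- While the lid was being carried the arm read up to 8 mm off its target until it settled. I waited for it before lowering.

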